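Second lockout padlock on the hook

TASK

Hang the steel padlock standing on the bench on the post's hook, in front of the padlock already hanging there, its shackle over the upturned end. Then ease both padlocks back along the hook until you feel the first one bear firmly but gently against the post, and leave them hanging there freely, close together, so that the front of the hook stays clear for the next one. Do not knock the first padlock off or disturb the other things.

Things in the scene. Friction and masses are not known exactly. Their poses are not given: they have to be found in the camera images.
- lock_second: The padlock to hang: laminated steel, standing upright on the bench, shackle closed on top. Body 30 mm thick (its x), 50 mm wide (y), 42 mm high; 84 mm high in all, about 0.3 kg, front and back alike. Origin: centre of the body's underside, z up towards the shackle.
- arch_second (a point): Inside top of lock_second's shackle arch, 76 mm above that padlock's origin. The shackle is an 8 mm round bar, 42 mm wide outside and 26 mm inside (y), with a round arch; the opening under it is 34 mm high, from the top of the body to this point.
- lock_first: The padlock already on the hook; same make, size and axes as lock_second. It hangs by its arch from the straight of the hook, somewhere along it, its thickness along the hook, and can slide and swing; its friction on the hook is at most 1.5 N. Hanging, its origin is 72 mm below the hook bar's axis.
- hook_foot (a point): Point on the axis of the hook's fixed, rigid 8 mm round bar at the foot of its upturned end, 165 mm above the bench. The straight runs level from here along this point's +x and is bolted through a fixed upright post. The clear straight from here to the post's face differs each time, 92 to 122 mm; it is not measured and must be felt.
- hook_tip (a point): Top of the hook's upturned end: 5 mm farther out (hook_foot's -x) and 14 mm above the bar's axis. The post behind: a flat bar 40 mm wide (y), 177 mm high, whose flat face towards the upturn stops the padlocks' bodies; its foot plate, 150 mm wide and 14 mm high, reaches 5 mm in front of that face.
- lock_small: Bystander: small brass padlock, body 18 by 34 by 30 mm, standing near lock_second, 47 mm high; origin at the centre of its underside. Leave it.
- chuck_key: Bystander: steel drill chuck key lying near lock_second, 72 mm long (x) with a 72 mm T bar (y), 16 mm high; origin on the bench under its middle. Leave it.
- jar_near: Bystander: amber jar with a white cap, 48 mm wide, 75 mm high, on the bench beside the hook; origin at the centre of its underside. Leave it.
- jar_far: Bystander: amber jar like jar_near, farther back. Leave it.
- screwdriver: Bystander: screwdriver with a wooden handle, 170 mm long, lying on the bench. Leave it.
- parts_cup: Bystander: aluminium cup, 80 mm wide, 85 mm high. Leave it.
- drill_vise: Bystander: small grey drill-press vise, 140 mm long, 48 mm high, to the left. Leave it.
There are look-alikes about, which are no part of the job. What is shaped like the lock_second but brown or yellow is not meant.

How it is judged:
By the outcome, as a careful person would: the job done as asked, in the order asked, and still so for the second after the job is handed in, with the robot touching nothing.
It also fails if it takes over 58 s, if anything falls off the work surface, if the arm or the gripper's body presses on something with over 40 N, if the wrist force passes 120 N, or if a joint passes its speed limit or range.

ROBOT

A 6-joint arm with a two-finger parallel gripper is mounted at the origin on the work surface. World frame = base frame: x ahead of the robot, y to its left, z up, the work surface at z = 0. Lengths are in mm, angles in rad, forces in N, time in s.
With the tool pointing down it reaches from about 325 to 1000 mm from the base axis. Payload 5.1 kg.
Tool frame: the origin (TCP) lies between the finger pads; the fingertips stand 11 mm ahead of it and the grasp point (between the pads) lies 8 mm behind it (arm.tips_ahead is the distance from the TCP to the fingertips, in mm); z points along the fingers, y is the line along which they close (so a half turn about z gives the same grasp; the last joint's range is limited). The gripper opens to 85 mm and grips with 20 to 120 N. Pads are 22 mm wide; open, the fingers measure 114 mm over their backs; the gripper's body (76 mm by 85 mm) begins 54 mm behind the grasp point. The pads swing forward as they close: fully open they stand 13 mm farther back than shut.
Start: joints at [1.107, 0.124, 1.65, -0, 1.367, -0.083], TCP at [241.601, 603.419, 242.322] pointing down, gripper open.
Joint ranges: [-2.61, 2.61], [-1.02, 2.33], [0.03, 2.71], [-1.35, 4.49], [0.32, 2.68], [-2.91, 2.91]. Speed limits (rad/s): [2.57, 2.57, 3.14, 3.14, 3.14, 3.14].

INTERFACE

Orientations are given as a unit quaternion [w, x, y, z].
In Python, from cell import arm gives the robot as it stands.
- The arm moves only by the tool servo_tool, never from a script. Its argument "moves" is a list of rows, each a list of 3 entries, a list of its own where there are three numbers: the turn, a rotation vector about the tool's x, y, z in degrees, then the shift along the tool's x, y, z in mm, then the opening, from 0 (shut) to 1 (fully open). A call has 1 to 12 rows; each row shifts and turns the commanded pose from where the row before left it, along the tool's axes as they then stand; what a row does not reach is not made up. A row lasts 1/10 s, in which the tool goes at most 50 mm and 8.59 degrees, less where a joint would pass 70% of its speed; a pose out of reach is approached as far as the arm can. A call with a gripper value outside its range is refused whole. The fingers move at their own pace and stop on an object; "newtons" is the grip in N (left out, the last holds). Time passes only in rows, so rows that do not move let the fingers close. It gives the time, the measured TCP pose, the force, the opening and the grip force at its end, in the units of the state.
- arm.get_obs(): the state, without advancing time (a new reading comes with each control period).
- arm.capture(name): name is "scene" or "side" or "wrist"; returns the picture (400x640x3 uint8, red, green, blue); there is no depth.
- arm.calibration(name): a dict with "vertical_fov" (degrees; the focal length in pixels is half the picture's height over the tangent of half this angle, whatever the lens; pixels are square), "cx", "cy" (the principal point, pixels), "world_from_camera" (4x4, takes a point from camera to world coordinates). Camera axes: x right, y down, z forward; pixel columns grow to the right and rows downward; lengths in mm; the calibration is good to about 2 mm. A picture is of the moment at which its call begins: read the wrist's pose just before it. calibration takes no time and is no camera call; for the wrist camera it gives the pose at the moment of the call.
- arm.close_job(): hands the job in; it is judged then, once.
The state is a dict: "time_s": time; "joint_positions": joint angles; "dq": joint speeds; "joint_efforts": joint torques, N m; "tcp_pos": TCP position; "tcp_rot": TCP orientation; "force": force on the tool from outside, world axes, zero at the start; "moment": the same for the moment, N m; "opening": opening from 0.0 (shut) to 1.0 (fully open); "finger_force": force on a finger pad.
Only numpy, scipy, OpenCV 4.12 (cv2) and the standard library are available. Lean on these libraries where they do the work, as an engineer would, in place of code of your own. Each camera call takes 0.05 s, during which the arm holds its last target. There are 200 camera calls.

## Working session

There is one attempt and no reset: what is moved stays moved. The work goes in short steps, Python scripts to look and compute and a tool call to move; the robot and the scene stay as the last step left them, time stands still between calls to the robot, and variables do not carry over. Pictures are saved under pics/ and viewed, at most 10 in all, crops included, and the job is handed in when it is done.

Besides the shell and the picture viewer there is one more tool, called after "Call:" by a JSON object that holds its "name" and its "arguments", one argument or row to a line. servo_tool: Moves the arm, as the interface text tells. Its arguments: {"type":"object","properties":{"moves":{"type":"array","items":{"type":"array"}},"newtons":{"type":"number"}},"required":["moves"]}

```bash
ls; mkdir -p pics; python3 - <<'E'
from cell import arm
import cv2
o=arm.get_obs();print(o)
for n in ["scene","side","wrist"]:
    c=arm.calibration(n);print(n,c)
    cv2.imwrite(f"pics/{n}0.png",arm.capture(n)[:,:,::-1])
E
```

```text
pics
{'time_s': 0.0, 'joint_positions': array([ 1.10740579e+00,  1.24487611e-01,  1.65169079e+00, -5.79630113e-06,
        1.36748895e+00, -8.25966155e-02]), 'dq': array([-5.09583562e-04,  9.93397755e-04, -4.38647580e-06, -1.15652430e-03,
       -2.21013779e-03, -6.80264254e-04]), 'joint_efforts': array([ 1.49064432e-03, -4.23621476e+01, -3.65448439e+01, -4.46217075e-05,
        6.97242722e-03,  8.56381792e-07]), 'tcp_pos': array([241.33792199, 602.8977496 , 241.05438841]), 'tcp_rot': array([-2.76952628e-04,  1.89248019e-01,  9.81928771e-01, -9.99699715e-04]), 'force': array([-0.47583224, -0.12124442,  0.10037954]), 'moment': array([ 0.036635  ,  0.01003906, -0.01559184]), 'finger_force': 0.0, 'opening': 1.0030749995598218}
scene {'vertical_fov': 43.27136036218951, 'cx': 324.69863613004753, 'cy': 201.4469081867158, 'world_from_camera': array([[ 3.62103908e-01,  5.98843010e-01, -7.14330322e-01,
         1.70757869e+03],
       [ 9.32119384e-01, -2.37434451e-01,  2.73456277e-01,
        -4.24740950e+02],
       [-5.84924770e-03, -7.64860726e-01, -6.44169120e-01,
         1.19123782e+03
[... 303 characters left out ...]
051852e-02, -6.55485155e-01,  7.54291049e-01,
        -8.60854497e+02],
       [ 1.27713013e-03, -7.54844219e-01, -6.55902870e-01,
         8.96133571e+02],
       [ 0.00000000e+00,  0.00000000e+00,  0.00000000e+00,
         1.00000000e+00]])}
wrist {'vertical_fov': 67.84293343528014, 'cx': 322.30077199993343, 'cy': 200.07301945997216, 'world_from_camera': array([[ 3.71590496e-01,  8.86279781e-01,  2.76457325e-01,
         1.70887210e+02],
       [ 9.28394156e-01, -3.54029897e-01, -1.12903159e-01,
         6.32269747e+02],
       [-2.18962927e-03,  2.98615105e-01, -9.54371115e-01,
         3.73234318e+02],
       [ 0.00000000e+00,  0.00000000e+00,  0.00000000e+00,
         1.00000000e+00]])}
```

View pics/scene0.png

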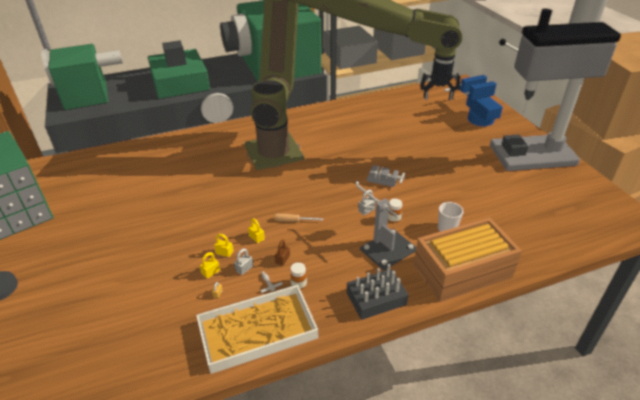

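View pics/side0.png

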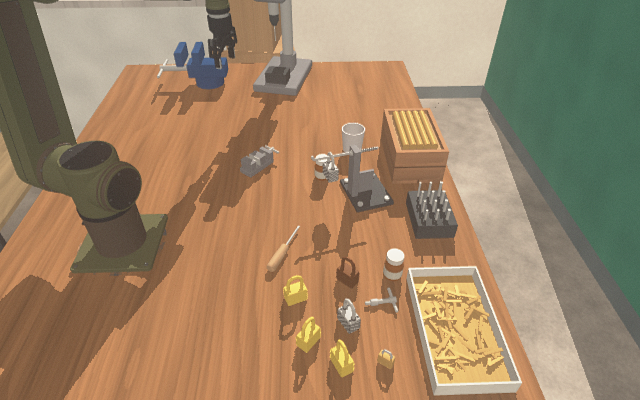

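The scene view shows the steel padlock at (244,262) and the hook and post at (380,215), with the hanging padlock at (368,203). In the side view the same things are at (348,317) and (350,165), with the hanging padlock at (325,166). I'll zoom in on both.

```bash
cat > h.py <<'E'
from cell import arm
import cv2, numpy as np
def ray(n,u,v,c=None):
    c=c or arm.calibration(n); f=200/np.tan(np.radians(c["vertical_fov"])/2); T=c["world_from_camera"]
    d=T[:3,:3]@np.array([(u-c["cx"])/f,(v-c["cy"])/f,1]); return T[:3,3],d/np.linalg.norm(d)
def onz(n,u,v,z,c=None):
    p,d=ray(n,u,v,c); return p+d*(z-p[2])/d[2]
def tri(a,b):
    A=np.zeros((3,3));B=np.zeros(3);R=[ray(*x) for x in (a,b)]
    for p,d in R: M=np.eye(3)-np.outer(d,d);A+=M;B+=M@p
    X=np.linalg.solve(A,B); return X,[np.linalg.norm((np.eye(3)-np.outer(d,d))@(X-p)) for p,d in R]
def proj(n,X,c=None):
    c=c or arm.calibration(n); f=200/np.tan(np.radians(c["vertical_fov"])/2); T=np.linalg.inv(c["world_from_camera"])
    q=T[:3,:3]@np.array(X,float)+T[:3,3]; return q[0]/q[2]*f+c["cx"],q[1]/q[2]*f+c["cy"]
def crop(img,u0,v0,w,h,k): return cv2.resize(img[v0:v0+h,u0:u0+w],None,fx=k,fy=k,interpolation=cv2.INTER_CUBIC)
E
python3 - <<'E'
from h import *
s=cv2.imread("pics/scene0.png");d=cv2.imread("pics/side0.png")
a=crop(s,345,165,80,60,5);b=crop(d,295,135,80,60,5);c=crop(s,215,230,80,60,5);e=crop(d,310,285,80,60,5)
cv2.imwrite("pics/m1.png",np.vstack([np.hstack([a,b]),np.hstack([c,e])]))
print(tri(("scene",244,262),("side",348,317)))
print(tri(("scene",368,203),("side",325,166)))
E
```

```text
(array([ 595.78623577, -273.60653883,   23.23542048]), [np.float64(1.2153958684569512), np.float64(1.2153958684569044)])
(array([566.40328905, 168.12821722, 113.79881191]), [np.float64(5.641814136513758), np.float64(5.641814136513704)])
```

View pics/m1.png

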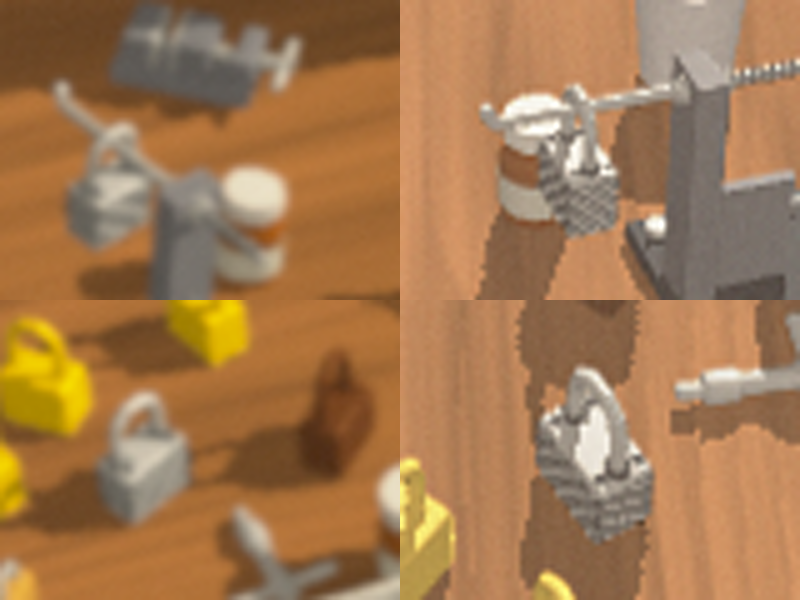

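The hook tip shows in the top crops at scene (357.4,182.6) and side (312.4,157.4), and the bar enters the post at side (349.4,153.4). The steel padlock's shackle legs meet its body at side (345,304) and (354,319).

```bash
python3 - <<'E'
from h import *
np.set_printoptions(precision=1,suppress=True)
print("tip",tri(("scene",357.4,182.6),("side",312.4,157.4)), onz("side",312.4,157.4,179),onz("scene",357.4,182.6,179))
f=onz("side",295+98/5,135+122/5,165);p=onz("side",349.4,153.4,165);print("foot",f,"post",p,np.degrees(np.arctan2(*(p-f)[1::-1])))
f2=onz("scene",345+75/5,165+108/5,165);p2=onz("scene",345+160/5,165+185/5,165);print(f2,p2,np.degrees(np.arctan2(*(p2-f2)[1::-1])))
a=onz("side",345,304,42);b=onz("side",354,319,42);print("legs",a,b,np.linalg.norm(a-b),np.degrees(np.arctan2(*(b-a)[1::-1])))
a=onz("scene",215+115/5,230+(440-300)/5,42);b=onz("scene",215+163/5,230+(430-300)/5,42);print("legs",a,b,np.linalg.norm(a-b),np.degrees(np.arctan2(*(b-a)[1::-1])))
# arch top of shackle, z=84 outer
print(tri(("scene",215+150/5,230+97/5),("side",310+187/5-0,285+75/5)))
print("brown",onz("side",347,283,0),"key",onz("side",385,302,8),"yel", onz("side",308,345,0),onz("side",342,370,0),"small",onz("side",386,366,0),"jar",onz("side",394,278,0))
print("jar2",onz("side",325,178,0),"vise",onz("side",258,170,0))
E
```

```text
tip (array([527.1, 142.4, 171.1]), [np.float64(0.6491842208230706), np.float64(0.6491842208229)]) [527.1 130.4 179. ] [535.5 138.6 179. ]
foot [533.4 140.1 165. ] post [632.2 165.2 165. ] 14.232965718082964
[541.8 145.6 165. ] [632.9 163.2 165. ] 10.954664659722656
legs [ 590.4 -252.7   42. ] [ 607.1 -293.2   42. ] 43.77985367897977 -67.55220944702359
legs [ 589.1 -288.3   42. ] [ 591.8 -258.2   42. ] 30.247984388812394 84.97230648457617
(array([ 593.2, -263.9,   73.8]), [np.float64(0.9362674351881146), np.float64(0.9362674351881033)])
brown [ 604.7 -160.2    0. ] key [ 689.8 -226.3    8. ] yel [ 503.7 -328.3   -0. ] [ 574.5 -389.3   -0. ] small [ 669.  -383.8    0. ] jar [ 725.1 -148.7    0. ]
jar2 [569.9 263.6   0. ] vise [351.5 313.7  -0. ]
```

Call:
{"name": "servo_tool", "arguments": {
  "moves": [
    [[0,0,0],[-20,-12,-10],1],
    [[0,0,0],[-40,-24,-10],1],
    [[0,0,0],[-42,-25,-10],1],
    [[0,0,0],[-42,-25,-10],1],
    [[0,0,0],[-42,-25,-10],1],
    [[0,0,0],[-42,-25,-10],1],
    [[0,0,0],[-42,-25,-10],1],
    [[0,0,0],[-42,-25,-10],1],
    [[0,0,0],[-42,-25,0],1],
    [[0,0,0],[-42,-25,0],1],
    [[0,0,0],[-42,-25,0],1],
    [[0,0,0],[-40,-24,0],1]
  ]
}}

```text
time_s: 1.35
tcp_pos: [580.3, 159.2, 322.1]
tcp_rot: [-0.0, 0.189, 0.982, -0.0]
force: [0.4, -0.1, 0.2]
opening: 1.001
finger_force: 0.0
```

Call:
{"name": "servo_tool", "arguments": {
  "moves": [
    [[0,0,-5],[-20,0,0],1],
    [[0,0,-8],[0,0,0],1],
    [[0,0,-8],[0,0,0],1],
    [[0,0,-8],[0,0,0],1],
    [[0,0,-5],[0,0,0],1],
    [[0,0,0],[0,0,0],1],
    [[0,0,0],[0,0,0],1],
    [[0,0,0],[0,0,0],1]
  ]
}}

```text
time_s: 2.15
tcp_pos: [597.9, 153.8, 322.2]
tcp_rot: [-0.0, -0.106, 0.994, -0.0]
force: [-0.3, 0.2, 0.0]
opening: 1.0
finger_force: 0.0
```

```bash
python3 - <<'E'
from h import *
import pickle
o=arm.get_obs();print(o["time_s"],o["tcp_pos"],o["tcp_rot"])
c=arm.calibration("wrist");im=arm.capture("wrist")[:,:,::-1]
pickle.dump(c,open("c1.pkl","wb"));cv2.imwrite("pics/w1.png",im)
E
```

```text
2.15 [597.90597919 153.77058726 322.15090652] [-1.58064746e-04 -1.05532777e-01  9.94415812e-01 -2.15562506e-05]
```

View pics/w1.png

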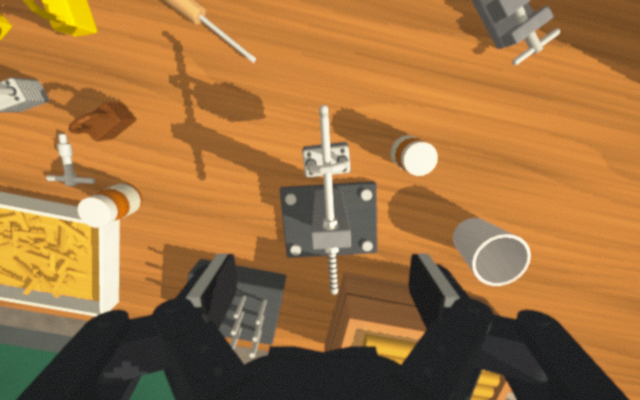

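The wrist view shows the hook from above: tip at (324,109), bar running to the post's face near (331,222), and the first padlock at (327,158). Its foot plate is at (283–377,185–257), with jar_near well to the right at (416,158).

```bash
python3 - <<'E'
from h import *
import pickle
np.set_printoptions(precision=1,suppress=True)
c=pickle.load(open("c1.pkl","rb"));W=lambda u,v,z:onz("wrist",u,v,z,c)
im=cv2.imread("pics/w1.png");hs=cv2.cvtColor(im,cv2.COLOR_BGR2HSV)
m=((hs[...,1]<60)&(hs[...,2]>150))
P=[]
for v in list(range(112,140,2))+list(range(176,220,3)):
    u=np.where(m[v,312:348])[0]+312
    if len(u): print(v,u.min(),u.max(),end="; "); P.append(W((u.min()+u.max())/2,v,165))
P=np.array(P);print()
k=np.polyfit(P[:,0],P[:,1],1);print(k,np.degrees(np.arctan(k[0])),"resid",P[:,1]-np.polyval(k,P[:,0]))
print("tip",W(324.5,109,179),"plate corners",[W(*q,14) for q in((283,189),(376,184),(378,254),(287,258))])
print("post top front",W(313,232,177),W(350,231,177))
print("first body top (z135)",[W(*q,135) for q in((303,148),(347,143),(350,170),(306,175))])
E
```

```text
112 321 327; 114 322 327; 116 321 327; 118 321 327; 120 321 327; 122 321 328; 124 321 328; 126 321 328; 128 321 328; 130 322 328; 132 322 328; 134 322 328; 136 322 328; 138 322 328; 176 312 330; 179 324 331; 182 324 331; 185 325 332; 188 325 332; 191 325 332; 194 326 332; 197 326 333; 200 326 333; 203 326 333; 206 326 333; 209 327 333; 212 327 333; 215 327 334; 218 327 334; 
[ 0.3 -9.3] 15.852622573977571 resid [ 0.4  0.8  0.2  0.1 -0.1  0.3  0.2  0.1 -0.1  0.3  0.2  0.1 -0.  -0.2
 -6.7 -0.2 -0.4  0.5  0.3  0.1  0.4  0.7  0.6  0.4  0.2  0.5  0.3  0.7
  0.5]
tip [524.8 140.6 179. ] plate corners [array([653.4, 104.6,  14. ]), array([615.8, 241.9,  14. ]), array([729.7, 276.3,  14. ]), array([768.4, 131.3,  14. ])]
post top front [643.4 154.5 177. ] [634.4 190.8 177. ]
first body top (z135) [array([568.6, 127. , 135. ]), array([553.6, 171.6, 135. ]), array([581.2, 181.7, 135. ]), array([596.8, 135.8, 135. ])]
```

Call:
{"name": "servo_tool", "arguments": {
  "moves": [
    [[0,0,0],[4,-20,0],1],
    [[0,0,0],[8,-40,5],1],
    [[0,0,0],[9,-42,10],1],
    [[0,0,0],[9,-42,15],1],
    [[0,0,0],[9,-42,15],1],
    [[0,0,0],[9,-42,15],1],
    [[0,0,0],[9,-42,15],1],
    [[0,0,0],[9,-42,15],1],
    [[0,0,0],[9,-42,15],1],
    [[0,0,0],[9,-35,12],1],
    [[0,0,0],[4,-18,0],1],
    [[0,0,0],[0,0,0],1]
  ]
}}

```text
time_s: 3.4
tcp_pos: [597.6, -264.7, 205.1]
tcp_rot: [-0.0, -0.104, 0.995, 0.0]
force: [-0.3, 0.5, 0.8]
opening: 1.003
finger_force: 0.0
```

Call:
{"name": "servo_tool", "arguments": {
  "moves": [
    [[0,0,0],[0,0,0],1],
    [[0,0,0],[0,0,0],1]
  ]
}}

```text
time_s: 3.6
tcp_pos: [598.5, -261.4, 206.4]
tcp_rot: [0.001, -0.107, 0.994, -0.0]
force: [-0.0, -0.0, -0.1]
opening: 0.999
finger_force: 0.0
```

```bash
python3 - <<'E'
from h import *
import pickle
o=arm.get_obs();print(o["time_s"],o["tcp_pos"],o["tcp_rot"])
c=arm.calibration("wrist");im=arm.capture("wrist")[:,:,::-1]
pickle.dump(c,open("c2.pkl","wb"));cv2.imwrite("pics/w2.png",im)
E
```

```text
3.6 [ 598.49442027 -261.44587521  206.36058093] [ 6.27250640e-04 -1.06769447e-01  9.94283589e-01 -1.91723647e-04]
```

View pics/w2.png

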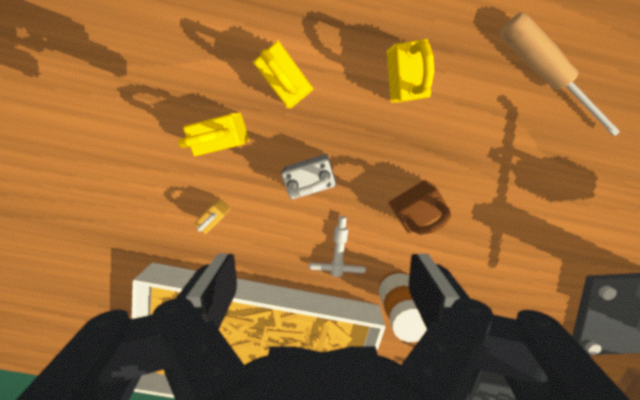

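The steel padlock is at (308,177), seen almost straight down, with its legs at about (293,186) and (324,174). The chuck key (338,250) and the small brass lock (212,215) are clear of it.

```bash
python3 - <<'E'
from h import *
import pickle
np.set_printoptions(precision=1,suppress=True)
c=pickle.load(open("c2.pkl","rb"));W=lambda u,v,z:onz("wrist",u,v,z,c)
im=cv2.imread("pics/w2.png");hs=cv2.cvtColor(im,cv2.COLOR_BGR2HSV)
m=((hs[...,1]<70)&(hs[...,2]>120)).astype(np.uint8);M=np.zeros_like(m);M[145:210,270:350]=m[145:210,270:350]
cs,_=cv2.findContours(M,cv2.RETR_EXTERNAL,cv2.CHAIN_APPROX_NONE);k=max(cs,key=cv2.contourArea)
q=np.array([W(*p[0],42)[:2] for p in k],np.float32);r=cv2.minAreaRect(q);print(r,cv2.boxPoints(r),cv2.minAreaRect(k))
cv2.imwrite("pics/w2c.png",np.hstack([crop(im,265,140,90,75,4),crop(cv2.cvtColor(M*255,cv2.COLOR_GRAY2BGR),265,140,90,75,4)]))
c1=pickle.load(open("c1.pkl","rb"))
print([onz("wrist",u,v,165,c1) for u,v in((324.7,126),(325,134),(327.5,182),(329,194),(330,209),(330.5,218))])
E
```

```text
((595.6889038085938, -275.5654296875), (29.606950759887695, 50.07120132446289), 29.59290885925293) [[ 570.5 -261.1]
 [ 595.2 -304.6]
 [ 620.9 -290. ]
 [ 596.2 -246.5]] ((308.8308410644531, 178.62149047851562), (28.48725700378418, 49.10346984863281), 72.75853729248047)
[array([539.8, 144.2, 165. ]), array([547., 146., 165.]), array([592.4, 158.5, 165. ]), array([604.3, 162.7, 165. ]), array([619.7, 167.1, 165. ]), array([629.3, 169.8, 165. ])]
```

View pics/w2c.png

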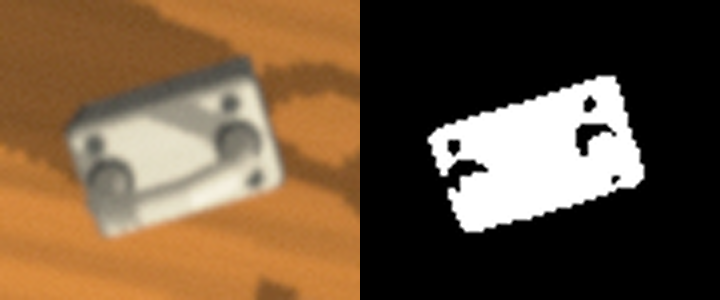

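Call:
{"name": "servo_tool", "arguments": {
  "moves": [
    [[0,0,-6],[0,0,0],1],
    [[0,0,-7],[0,0,0],1],
    [[0,0,-4.4],[0,0,0],1],
    [[0,0,0],[9.4,-10.9,20],1],
    [[0,0,0],[0,0,35],1],
    [[0,0,0],[0,0,35],1],
    [[0,0,0],[0,0,10],1],
    [[0,0,0],[0,0,0],1],
    [[0,0,0],[0,0,0],1],
    [[0,0,0],[0,0,0],1]
  ]
}}

```text
time_s: 4.65
tcp_pos: [596.7, -277.3, 108.2]
tcp_rot: [0.002, -0.256, 0.967, -0.002]
force: [1.2, -0.8, 0.8]
opening: 0.999
finger_force: 0.0
```

Call:
{"name": "servo_tool", "arguments": {
  "moves": [
    [[0,0,0],[0,0,15],1],
    [[0,0,0],[0,0,15],1],
    [[0,0,0],[0,0,0],1],
    [[0,0,0],[0,0,0],1],
    [[0,0,0],[0,0,0],1]
  ]
}}

```text
time_s: 5.15
tcp_pos: [595.2, -276.9, 75.3]
tcp_rot: [0.0, -0.255, 0.967, -0.0]
force: [-0.0, 0.1, -0.4]
opening: 1.003
finger_force: 0.0
```

```bash
python3 - <<'E'
from h import *
print(arm.get_obs()["tcp_pos"])
im=arm.capture("wrist")[:,:,::-1];cv2.imwrite("pics/w3.png",im)
E
```

```text
[ 595.16195034 -276.88488671   75.30798957]
```

View pics/w3.png

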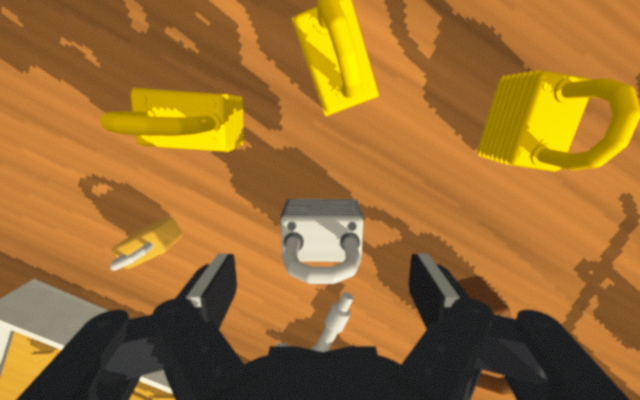

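The padlock is square to the fingers and centred at u≈322, and the finger paths are clear. I'll descend and grip.

Call:
{"name": "servo_tool", "arguments": {
  "moves": [
    [[0,0,0],[0,0,15],1],
    [[0,0,0],[0,0,15],1],
    [[0,0,0],[0,0,12],1],
    [[0,0,0],[0,0,6],1],
    [[0,0,0],[0,0,0],1],
    [[0,0,0],[0,0,0],1],
    [[0,0,0],[0,0,0],1]
  ]
}}

```text
time_s: 5.9
tcp_pos: [595.6, -277.1, 28.1]
tcp_rot: [0.0, -0.255, 0.967, -0.0]
force: [-0.7, -0.8, 0.0]
opening: 0.996
finger_force: 0.0
```

Call:
{"name": "servo_tool", "arguments": {
  "moves": [
    [[0,0,0],[0,0,0],0.7],
    [[0,0,0],[0,0,0],0.6],
    [[0,0,0],[0,0,0],0.4],
    [[0,0,0],[0,0,0],0.4],
    [[0,0,0],[0,0,0],0.4],
    [[0,0,0],[0,0,0],0.4],
    [[0,0,0],[0,0,0],0.4]
  ],
  "newtons": 50
}}

```text
time_s: 6.6
tcp_pos: [595.6, -277.1, 28.1]
tcp_rot: [0.001, -0.255, 0.967, -0.0]
force: [-0.0, -0.6, 5.9]
opening: 0.574
finger_force: 54.8
```

Call:
{"name": "servo_tool", "arguments": {
  "moves": [
    [[0,0,0],[0,0,-4],0.4],
    [[0,0,0],[0,0,-10],0.4],
    [[0,0,0],[0,0,-25],0.4],
    [[0,0,0],[0,0,-35],0.4],
    [[0,0,0],[0,0,-40],0.4],
    [[0,0,0],[0,0,-35],0.4],
    [[0,0,4],[0,0,-16],0.4],
    [[0,0,5],[0,0,0],0.4],
    [[0,0,4.9],[0,0,0],0.4],
    [[0,0,0],[0,0,0],0.4],
    [[0,0,0],[0,0,0],0.4],
    [[0,0,0],[0,0,0],0.4]
  ],
  "newtons": 60
}}

```text
time_s: 7.8
tcp_pos: [594.7, -276.6, 191.7]
tcp_rot: [-0.001, -0.137, 0.991, 0.0]
force: [-0.8, 0.0, -2.7]
opening: 0.574
finger_force: 62.8
```

Call:
{"name": "servo_tool", "arguments": {
  "moves": [
    [[0,0,0],[0,15,0],0.4],
    [[0,0,0],[0,30,0],0.4],
    [[0,0,0],[0,45,0],0.4],
    [[0,0,0],[0,45,0],0.4],
    [[0,0,0],[0,45,0],0.4],
    [[0,0,0],[0,45,0],0.4],
    [[0,0,0],[0,45,0],0.4],
    [[0,0,0],[0,45,0],0.4],
    [[0,0,0],[0,45,0],0.4],
    [[0,0,0],[0,35,0],0.4],
    [[0,0,0],[0,20,0],0.4],
    [[0,0,0],[0,6,0],0.4]
  ]
}}

```text
time_s: 9.0
tcp_pos: [479.8, 130.9, 192.2]
tcp_rot: [-0.0, -0.138, 0.99, 0.0]
force: [0.5, -0.0, -3.0]
opening: 0.571
finger_force: 63.0
```

Call:
{"name": "servo_tool", "arguments": {
  "moves": [
    [[0,0,0],[0,0,0],0.4],
    [[0,0,0],[0,0,0],0.4],
    [[0,0,0],[0,0,0],0.4],
    [[0,0,0],[0,0,0],0.4]
  ]
}}

```text
time_s: 9.4
tcp_pos: [481.5, 127.7, 192.3]
tcp_rot: [-0.0, -0.136, 0.991, -0.0]
force: [0.8, -0.1, -2.1]
opening: 0.576
finger_force: 63.0
```

```bash
python3 - <<'E'
from h import *
import pickle
o=arm.get_obs();print(o["tcp_pos"],o["tcp_rot"],o["force"],o["opening"],o["finger_force"])
c=arm.calibration("wrist");w=arm.capture("wrist")[:,:,::-1];s=arm.capture("side")[:,:,::-1]
pickle.dump(c,open("c4.pkl","wb"));cv2.imwrite("pics/w4.png",w);cv2.imwrite("pics/s4.png",s)
u,v=map(int,proj("side",[540,140,160]))
print(u,v)
cv2.imwrite("pics/m4.png",np.vstack([cv2.resize(w,(560,350)),crop(s,u-70,v-30,140,60,4)]))
E
```

```text
[481.52915364 127.71529311 192.27582488] [-8.42756353e-05 -1.35708168e-01  9.90748848e-01 -7.57686680e-05] [ 0.80603584 -0.14205865 -2.05295504] 0.576056838932624 63.00209641456604
316 160
```

View pics/m4.png

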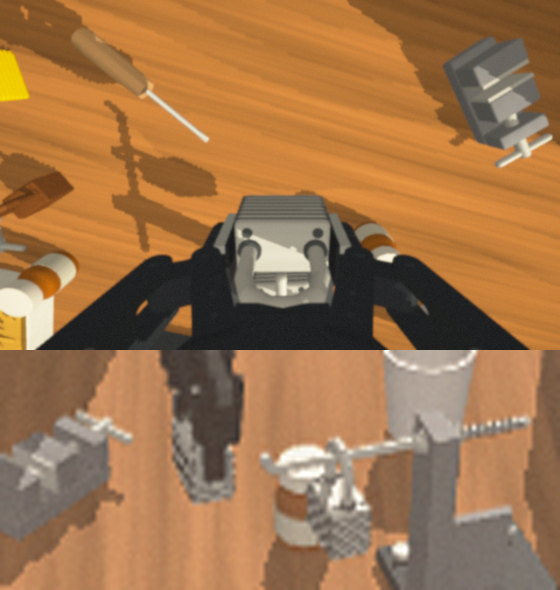

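The padlock is held squarely and the hook tip shows through the shackle opening at wrist (323,326). In the side view its near bottom corners are at about (293,167) and (304,167). I'll check those against prediction.

```bash
python3 - <<'E'
from h import *
import pickle
c=pickle.load(open("c4.pkl","rb"))
print("tip",proj("wrist",[525,140.6,179],c))
t=np.array([481.5,127.7,192.3]);y=np.array([-.269,.963,0]);x=np.array([-.963,-.269,0]);o=t-[0,0,28.1]
for a in(15,-15): print(proj("side",o+a*x-25*y),proj("side",o+a*x-25*y+[0,0,42]),"w",proj("wrist",o+a*x-25*y+[0,0,42],c),proj("wrist",o+a*x+25*y+[0,0,42],c))
print("foot rel",np.array([529.7,141.7,165])-t, (np.array([529.7,141.7,165])-t)@x,(np.array([529.7,141.7,165])-t)@y)
print("tip rel y",(np.array([525,140.6,179])-t)@y, "post rel y",(np.array([629.3,169.8,165])-t)@y,(np.array([585,157,165])-t)@y)
E
```

```text
tip (np.float64(322.52423865665804), np.float64(322.97758807527003))
(np.float64(292.96708480573443), np.float64(168.99423210766918)) (np.float64(292.38676845925613), np.float64(156.29740348312288)) w (np.float64(264.15105582307154), np.float64(251.82571950275306)) (np.float64(377.7127370984647), np.float64(251.8372077603466))
(np.float64(303.649382120069), np.float64(166.95564155332747)) (np.float64(303.32122193400295), np.float64(154.28564118977005)) w (np.float64(267.8775893302236), np.float64(309.3784886911435)) (np.float64(374.17063532958514), np.float64(309.3968778828157))
foot rel [ 48.2  14.  -27.3] -50.18260000000004 0.5161999999999737
tip rel y 0.7211999999999903 post rel y 0.7841000000000188 0.37439999999999285
```

Everything agrees within about 1 mm. I'll lower to threading height and advance over the upturn.

Call:
{"name": "servo_tool", "arguments": {
  "moves": [
    [[0,0,0],[0,0.6,10],0.4],
    [[0,0,0],[0,0,18],0.4],
    [[0,0,0],[0,0,17],0.4],
    [[0,0,0],[0,0,8],0.4],
    [[0,0,0],[0,0,0],0.4],
    [[0,0,0],[0,0,0],0.4],
    [[0,0,0],[0,0,0],0.4]
  ]
}}

```text
time_s: 10.2
tcp_pos: [481.9, 129.2, 140.4]
tcp_rot: [0.001, -0.136, 0.991, 0.0]
force: [-0.7, -1.0, -2.9]
opening: 0.574
finger_force: 62.9
```

Call:
{"name": "servo_tool", "arguments": {
  "moves": [
    [[0,0,0],[-5,0,0],0.4],
    [[0,0,0],[-8,0,0],0.4],
    [[0,0,0],[-8,0,0],0.4],
    [[0,0,0],[-8,0,0],0.4],
    [[0,0,0],[-8,0,0],0.4],
    [[0,0,0],[-6,0,0],0.4],
    [[0,0,0],[-5,0,0],0.4],
    [[0,0,0],[-4,0,0],0.4],
    [[0,0,0],[0,0,0],0.4],
    [[0,0,0],[0,0,0],0.4]
  ]
}}

```text
time_s: 11.2
tcp_pos: [531.1, 143.2, 139.2]
tcp_rot: [-0.0, -0.136, 0.991, -0.0]
force: [-0.0, 0.1, -2.9]
opening: 0.57
finger_force: 63.0
```

Call:
{"name": "servo_tool", "arguments": {
  "moves": [
    [[0,0,0],[-4,0,0],0.4],
    [[0,0,0],[-4,-0.8,0],0.4],
    [[0,0,0],[-1.5,0,0],0.4],
    [[0,0,0],[0,0,0],0.4],
    [[0,0,0],[0,0,5],0.4],
    [[0,0,0],[0,0,5],0.4],
    [[0,0,0],[0,0,4],0.4],
    [[0,0,0],[0,0,0],0.4],
    [[0,0,0],[0,0,0],0.4]
  ]
}}

```text
time_s: 12.1
tcp_pos: [540.3, 144.9, 125.0]
tcp_rot: [-0.0, -0.136, 0.991, -0.0]
force: [0.2, -0.6, -2.2]
opening: 0.574
finger_force: 63.0
```

```bash
python3 - <<'E'
from h import *
o=arm.get_obs();print(o["tcp_pos"],o["force"])
s=arm.capture("side")[:,:,::-1];w=arm.capture("scene")[:,:,::-1]
cv2.imwrite("pics/m5.png",np.hstack([crop(s,285,130,80,60,5),crop(w,340,165,80,60,5)]))
E
```

```text
[540.33210489 144.93420181 124.96165385] [ 0.18696256 -0.62739674 -2.18461148]
```

View pics/m5.png

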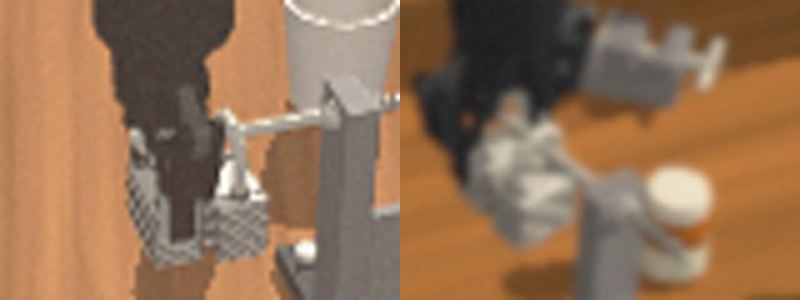

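The padlock is threaded: the upturn shows in front of the shackle and the first padlock hangs behind it. Next I'll ease both back.

Call:
{"name": "servo_tool", "arguments": {
  "moves": [
    [[0,0,0],[-2,0,1],0.4],
    [[0,0,0],[-3,0,1],0.4],
    [[0,0,0],[-4,0,0],0.4],
    [[0,0,0],[-4,0,0],0.4],
    [[0,0,0],[-4,0,0],0.4],
    [[0,0,0],[-4,0,0],0.4],
    [[0,0,0],[-4,0,0],0.4],
    [[0,0,0],[-3,0,0],0.4],
    [[0,0,0],[-2,0,0],0.4],
    [[0,0,0],[0,0,0],0.4]
  ]
}}

```text
time_s: 13.2
tcp_pos: [569.8, 153.2, 123.5]
tcp_rot: [0.0, -0.136, 0.991, 0.0]
force: [0.3, -0.8, -2.2]
opening: 0.571
finger_force: 63.0
```

Call:
{"name": "servo_tool", "arguments": {
  "moves": [
    [[0,0,0],[-2,0,0],0.4],
    [[0,0,0],[-2,0,0],0.4],
    [[0,0,0],[-2,0,0],0.4],
    [[0,0,0],[-1,0,0],0.4],
    [[0,0,0],[0,0,0],0.4],
    [[0,0,0],[0,0,0],0.4]
  ]
}}

```text
time_s: 13.8
tcp_pos: [576.3, 155.0, 123.4]
tcp_rot: [0.0, -0.136, 0.991, -0.0]
force: [0.9, -0.4, -2.5]
opening: 0.574
finger_force: 63.0
```

Call:
{"name": "servo_tool", "arguments": {
  "moves": [
    [[0,0,0],[-1.5,0,0],0.4],
    [[0,0,0],[-1.5,0,0],0.4],
    [[0,0,0],[-1.5,0,0],0.4],
    [[0,0,0],[-1.5,0,0],0.4],
    [[0,0,0],[0,0,0],0.4],
    [[0,0,0],[0,0,0],0.4]
  ]
}}

```text
time_s: 14.4
tcp_pos: [582.1, 156.6, 123.4]
tcp_rot: [0.0, -0.136, 0.991, 0.0]
force: [0.4, -0.3, -3.6]
opening: 0.571
finger_force: 63.0
```

Call:
{"name": "servo_tool", "arguments": {
  "moves": [
    [[0,0,0],[-1,0,0],0.4],
    [[0,0,0],[-1,0,0],0.4],
    [[0,0,0],[-1,0,0],0.4],
    [[0,0,0],[0,0,0],0.4],
    [[0,0,0],[0,0,0],0.4]
  ]
}}

```text
time_s: 14.9
tcp_pos: [584.9, 157.4, 123.3]
tcp_rot: [0.0, -0.136, 0.991, 0.0]
force: [-0.9, 0.8, -2.5]
opening: 0.572
finger_force: 63.0
```

Call:
{"name": "servo_tool", "arguments": {
  "moves": [
    [[0,0,0],[-1,0,0],0.4],
    [[0,0,0],[-1,0,0],0.4],
    [[0,0,0],[-1,0,0],0.4],
    [[0,0,0],[0,0,0],0.4],
    [[0,0,0],[0,0,0],0.4]
  ]
}}

```text
time_s: 15.4
tcp_pos: [587.9, 158.3, 123.4]
tcp_rot: [0.0, -0.136, 0.991, 0.0]
force: [-0.3, -0.4, -1.9]
opening: 0.571
finger_force: 63.0
```

Call:
{"name": "servo_tool", "arguments": {
  "moves": [
    [[0,0,0],[-1,0,0],0.4],
    [[0,0,0],[-1,0,0],0.4],
    [[0,0,0],[0,0,0],0.4],
    [[0,0,0],[0,0,0],0.4]
  ]
}}

```text
time_s: 15.8
tcp_pos: [589.9, 158.8, 123.4]
tcp_rot: [0.0, -0.136, 0.991, 0.0]
force: [-0.4, 0.0, -2.7]
opening: 0.572
finger_force: 63.0
```

Call:
{"name": "servo_tool", "arguments": {
  "moves": [
    [[0,0,0],[-1,0,0],0.4],
    [[0,0,0],[-1,0,0],0.4],
    [[0,0,0],[0,0,0],0.4],
    [[0,0,0],[0,0,0],0.4]
  ]
}}

```text
time_s: 16.2
tcp_pos: [591.8, 159.4, 123.3]
tcp_rot: [0.0, -0.136, 0.991, 0.0]
force: [0.1, -0.0, -3.3]
opening: 0.572
finger_force: 63.1
```

Call:
{"name": "servo_tool", "arguments": {
  "moves": [
    [[0,0,0],[-1,0,0],0.4],
    [[0,0,0],[-1,0,0],0.4],
    [[0,0,0],[0,0,0],0.4],
    [[0,0,0],[0,0,0],0.4]
  ]
}}

```text
time_s: 16.6
tcp_pos: [593.0, 159.7, 123.2]
tcp_rot: [-0.001, -0.136, 0.991, -0.0]
force: [-4.7, -1.4, -0.1]
opening: 0.571
finger_force: 63.3
```

Call:
{"name": "servo_tool", "arguments": {
  "moves": [
    [[0,0,0],[-1,0,0],0.4],
    [[0,0,0],[0,0,0],0.4],
    [[0,0,0],[0,0,0],0.4]
  ]
}}

```text
time_s: 16.9
tcp_pos: [593.1, 159.7, 123.2]
tcp_rot: [-0.002, -0.136, 0.991, -0.0]
force: [-8.6, -2.7, 2.9]
opening: 0.57
finger_force: 63.7
```

Call:
{"name": "servo_tool", "arguments": {
  "moves": [
    [[0,0,0],[-1,0,0],0.4],
    [[0,0,0],[0,0,0],0.4],
    [[0,0,0],[0,0,0],0.4]
  ]
}}

```text
time_s: 17.2
tcp_pos: [593.0, 159.7, 123.0]
tcp_rot: [-0.003, -0.137, 0.991, -0.0]
force: [-12.9, -3.7, 4.6]
opening: 0.573
finger_force: 63.9
```

Contact felt: about 13 N, rising stiffly, at 66 mm from the foot, so the post is about 111 mm away, as seen. I'll ease off the push and lower until the arch rests on the bar.

Call:
{"name": "servo_tool", "arguments": {
  "moves": [
    [[0,0,0],[1.5,0,0],0.4],
    [[0,0,0],[1.2,0,0],0.4],
    [[0,0,0],[0,0,0],0.4],
    [[0,0,0],[0,0,0],0.4]
  ]
}}

```text
time_s: 17.6
tcp_pos: [593.0, 159.7, 123.2]
tcp_rot: [0.0, -0.136, 0.991, 0.0]
force: [-1.0, -0.2, -2.8]
opening: 0.575
finger_force: 63.1
```

Call:
{"name": "servo_tool", "arguments": {
  "moves": [
    [[0,0,0],[0,0,1],0.4],
    [[0,0,0],[0,0,0],0.4],
    [[0,0,0],[0,0,0],0.4]
  ]
}}

```text
time_s: 17.9
tcp_pos: [593.0, 159.7, 122.3]
tcp_rot: [0.0, -0.136, 0.991, 0.0]
force: [-1.3, 0.1, -3.1]
opening: 0.568
finger_force: 63.1
```

Call:
{"name": "servo_tool", "arguments": {
  "moves": [
    [[0,0,0],[0,0,0.8],0.4],
    [[0,0,0],[0,0,0],0.4],
    [[0,0,0],[0,0,0],0.4]
  ]
}}

```text
time_s: 18.2
tcp_pos: [593.0, 159.7, 121.5]
tcp_rot: [0.0, -0.136, 0.991, 0.0]
force: [-0.4, -0.1, -2.7]
opening: 0.575
finger_force: 63.1
```

Call:
{"name": "servo_tool", "arguments": {
  "moves": [
    [[0,0,0],[0,0,0.6],0.4],
    [[0,0,0],[0,0,0],0.4],
    [[0,0,0],[0,0,0],0.4]
  ]
}}

```text
time_s: 18.5
tcp_pos: [593.0, 159.7, 121.1]
tcp_rot: [0.0, -0.136, 0.991, 0.0]
force: [-0.1, 0.1, -1.9]
opening: 0.573
finger_force: 63.1
```

Call:
{"name": "servo_tool", "arguments": {
  "moves": [
    [[0,0,0],[0,0,0.4],0.4],
    [[0,0,0],[0,0,0],0.4],
    [[0,0,0],[0,0,0],0.4],
    [[0,0,0],[0,0,0],0.4]
  ],
  "newtons": 20
}}

```text
time_s: 18.9
tcp_pos: [593.0, 159.7, 120.9]
tcp_rot: [0.0, -0.136, 0.991, 0.0]
force: [-0.9, 0.1, -0.9]
opening: 0.575
finger_force: 63.1
```

Call:
{"name": "servo_tool", "arguments": {
  "moves": [
    [[0,0,0],[0,0,0],0.6],
    [[0,0,0],[0,0,0],0.62],
    [[0,0,0],[0,0,0],0.65],
    [[0,0,0],[0,0,0],0.7],
    [[0,0,0],[0,0,0],0.8],
    [[0,0,0],[0,0,0],0.9],
    [[0,0,0],[0,0,0],1],
    [[0,0,0],[0,0,0],1],
    [[0,0,0],[0,0,0],1]
  ]
}}

```text
time_s: 19.8
tcp_pos: [592.8, 159.7, 120.5]
tcp_rot: [-0.0, -0.136, 0.991, -0.0]
force: [0.1, 0.0, -0.7]
opening: 1.002
finger_force: 0.0
```

Call:
{"name": "servo_tool", "arguments": {
  "moves": [
    [[0,0,0],[0,0,-4],1],
    [[0,0,0],[0,0,-8],1],
    [[0,0,0],[0,0,-12],1],
    [[0,0,0],[0,0,-18],1],
    [[0,0,0],[0,0,-25],1],
    [[0,0,0],[0,0,-30],1],
    [[0,0,0],[0,0,-30],1],
    [[0,0,0],[0,0,-30],1],
    [[0,0,0],[0,0,-20],1],
    [[0,0,0],[0,0,0],1],
    [[0,0,0],[0,0,0],1],
    [[0,0,0],[0,0,0],1]
  ]
}}

```text
time_s: 21.0
tcp_pos: [592.1, 159.5, 295.7]
tcp_rot: [-0.001, -0.136, 0.991, -0.0]
force: [0.0, -0.6, -0.0]
opening: 1.001
finger_force: 0.0
```

```bash
python3 - <<'E'
from h import *
o=arm.get_obs();print(o["tcp_pos"],o["force"])
s=arm.capture("side")[:,:,::-1];w=arm.capture("wrist")[:,:,::-1]
cv2.imwrite("pics/m6.png",np.hstack([crop(s,295,130,80,60,5),crop(w,220,80,200,150,2)]))
E
```

```text
[592.08824097 159.51149424 295.73125975] [ 0.02695442 -0.59907233 -0.0462069 ]
```

View pics/m6.png

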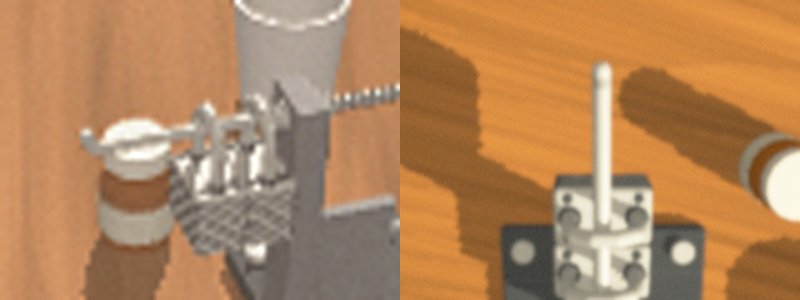

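Both padlocks hang side by side against the post, and the front of the hook is clear. I'm handing in.

```bash
python3 -c "
from cell import arm
print(arm.close_job())"
```

```text
the job is handed in; nothing more can be done
None
```

The steel padlock hangs on the hook in front of the first; I eased both back until the first bore on the post at about 13 N, and they were left hanging free and close together with the front of the hook clear, handed in at about 21 s.

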